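# Clamp a reagent bottle on the orbital shaker

### The arm

A 6-joint arm with a two-finger parallel gripper is mounted at the origin on a cart in front of the work surface, level with it; the furniture and walls round the work are solid. World frame = base frame: x ahead of the robot, y to its left, z up, the work surface at z = 0. Lengths are in m, angles in rad, forces in N, time in s.
With the tool pointing down it reaches from about 0.35 to 0.925 m from the base axis. Payload 6.4 kg.
Tool frame: the origin (TCP) lies between the finger pads; the fingertips stand 8 mm ahead of it and the grasp point (between the pads) lies 11 mm behind it; z points along the fingers, y is the line along which they close (so a half turn about z gives the same grasp; the last joint's range is limited). The gripper opens to 94 mm and grips with 3 to 60 N. Pads are 16 mm wide; open, the fingers measure 119 mm over their backs; the gripper's body (75 mm by 177 mm) begins 78 mm behind the grasp point.
Start: joints at [-1.311, 0.245, 1.558, -0, 1.339, -0.174], TCP at [0.273, -0.59, 0.183] pointing down, gripper open.
Joint ranges: [-3.13, 3.13], [-1.02, 2.26], [0.13, 2.54], [-0.95, 4.09], [0.21, 2.88], [-2.74, 2.74]. Speed limits (rad/s): [2.57, 2.57, 3.14, 3.14, 3.14, 3.14].

### API

Orientations are given as a 3x3 rotation matrix whose columns are the frame's x, y, z axes.
In Python, from workcell import arm, eoat, kin, grab_frame, camera_params gives the robot as it stands. The module is installed in compiled form; this text tells all that it offers. Calls block until the motion is done:
- arm.move_ptp(position, orientation): joint-space move of the TCP to a pose.
- arm.servo_line(position, rotation=None, vel=0.15, f_stop=None): straight line of the TCP; rotation=None keeps the orientation; vel is the mean speed in m/s. With f_stop (N) it stops when the force on the tool has changed by that much, and returns True; else False.
- arm.move_joints(angles): joint-space move.
- eoat.move_gripper(opening): finger opening in m; the grip force is fixed at half the most; returns when the fingers have stopped.
- arm.wait(seconds).
- kin.ik(position, orientation): joint angles nearest the present ones, or None.
- grab_frame(name): name is "scene" or "side" or "wrist"; returns (picture, depth): 400x640x3 uint8, red, green, blue; 400x640 float32, m along the optical axis (not along the pixel's ray), 0 where there is no reading.
- camera_params(name): a dict with "fx", "fy", "cx", "cy" (pixels), "R" (3x3) and "t" (3): a world point X has camera coordinates R X + t. Camera axes: x right, y down, z forward; pixel columns grow to the right and rows downward; lengths in m; the calibration is good to about 2 mm. A picture is of the moment at which its call begins: read the wrist's pose just before it. camera_params takes no time and is no camera call; for the wrist camera it gives the pose at the moment of the call.
A pose or a line that the arm cannot do raises arm.PlanningError and nothing moves.
- arm.hand_in(): hands the job in; it is judged then, once.
Readings, each from a call of its own:
- arm.current_clock(): time.
- arm.current_joints(): joint angles.
- arm.current_qvel(): joint speeds.
- arm.current_joint_efforts(): joint torques, N m.
- arm.current_ee_pos(): TCP position.
- arm.current_ee_rot(): TCP orientation.
- arm.current_wrist_force(): force on the tool from outside, world axes, zero at the start.
- arm.current_torque(): the same for the moment, N m.
- arm.current_width(): finger opening in m.
- arm.current_grasp_force(): force on a finger pad.
Only numpy, scipy, OpenCV 4.12 (cv2) and the standard library are available. Lean on these libraries where they do the work, as an engineer would, in place of code of your own. Each camera call takes 0.05 s, during which the arm holds its last target. There are 200 camera calls.

### The job

Load the white screw-cap reagent bottle onto the orbital shaker: holding down the thumb release on the shaker's clamp bar, slide the bar back to make room, then stand the bottle upright on the rubber mat between the bar and the two rollers. Hold the release down again and slide the bar up until its sprung cushion gives and the bottle is snug between the cushion and both rollers, then let go so that the bar locks there. Keep the bottle upright, and leave the other things on the bench alone.

Things in the scene. Friction and masses are not known exactly. Their poses are not given: they have to be found in the camera images.
- shaker: small orbital shaker fixed on the bench, 182 x 224 mm, white housing, control panel on its -x side; origin at the centre of its underside, z up. Level platform on top with a black rubber mat (134 x 206 mm), surface 76 mm above the bench, between two rails along the shaker's y axis at x = -82 and +82 mm (tops 95 mm above the bench). All on it moves with its position and yaw.
- seat (a point): point on the mat (shaker frame 0, -49, 76 mm; axes as the shaker's) where the bottle's underside is centred when it touches both rollers: two upright black rubber rollers, 16 mm thick, at x = -18 and +18, y = -75 mm of the shaker, tops 118 mm above the bench, in front of a fixed cross bar (y = -99 to -87 mm, top 116 mm)
- clamp_bar (a joint): position in m, 0 to 0.090, of the bar that spans the platform and slides on the rails; grows away from the rollers (shaker's +y). Starts too close for the bottle. At 0.034 its cushion touches a bottle standing against both rollers, 0.030 presses it fully in; 0.060 or more is easy room. Release up: locked in the nearest notch, 6 mm apart, one at 0.0314 (over 100 N); release down: slides with about 1 N
- cushion (a joint): how far the bar's cushion is pressed in, in m: 0 free, 0.0045 hard up against the bar. It is sprung: gives from about 0.6 N, fully in at 1.5 N. A bar locked at 0.0314 leaves it about 3 mm pressed in against a bottle that is clamped. Have it pressed in by 2 mm or more when letting the release up; if it barely touches, the lock can hang between two notches
- pad_face (a point): centre of the face of the cushion, a rubber strip on the clamp bar's roller side (it looks to -y): 120 mm along x, 84 to 114 mm above the bench, at shaker y = -60 mm + clamp_bar + cushion; axes as the shaker's. A bottle touching it has its axis 23.5 mm from the face
- release (a joint): travel in m of the thumb release, a spring key on the clamp bar: 0 up (bar locked), 0.008 fully down. It begins to move at about 5 N and takes about 9 N fully down. The bar slides freely while it is 4 mm or more down; let go, it springs up and drops into the nearest notch, moving the bar up to 3 mm
- button_top (a point): centre of the thumb release's top face: flat grey ribbed key, 32 mm along x, 30 mm along y, on the black block (46 x 42 mm, top 10 mm lower) in the middle of the clamp bar. 140 mm above the bench when up; pressed straight down. It rides with the bar, 43 mm behind the free cushion face. It is grippy (friction about 1.2), so fingertips pressing on it carry the bar along
- reagent_bottle: white plastic reagent bottle with a ribbed screw cap, 0.19 kg, standing on the bench; body 47 mm in diameter, 100 mm tall in all; the cap is 30 mm in diameter, from 83 to 100 mm up, and does not turn; origin at the centre of its underside, z up
- flask: bystander: clear conical flask with a plug, 80 mm across the foot and 145 mm tall, standing on the bench; origin at the centre of its underside; leave alone
- tube_a: bystander: plugged culture tube lying on the bench, 20 mm thick, 193 mm long along its y axis; origin at its middle on the bench; leave alone
- tube_b: bystander: plugged culture tube lying on the bench, 20 mm thick, 193 mm long along its y axis; origin at its middle on the bench; leave alone
- marker: bystander: felt marker lying on the bench, 11 mm thick, 131 mm long along its y axis; origin at its middle on the bench; leave alone
- wash_bottle: bystander: wash bottle with a bent spout behind the shaker, 151 mm tall; leave alone
- plate: bystander: lidded culture plate lying flat at the left, 93 mm across and 15 mm high; leave alone
There are look-alikes about, which are no part of the job. Leave any purple look-alike of the reagent_bottle alone.

How it is judged:
At the end, for the whole second after the job is handed in: the bottle stands upright (within 0.08 rad) and at rest on the mat, its centre within 5 mm of the place where it touches both rollers, the clamp bar's cushion touching it (within 2 mm) and pressed in by at least 0.7 mm, and the release is up (under 1 mm), so the bar is locked (angle between reagent_bottle's own z axis and vertical below 0.08 rad and z of reagent_bottle in the frame of seat between -0.004 and 0.004 m and horizontal distance between reagent_bottle and seat below 0.005 m and value of joint cushion above 0.0007 m and y of reagent_bottle in the frame of pad_face above -0.0255 m and value of joint release below 0.001 m and linear speed of reagent_bottle below 0.01 m/s).
It fails at once if the reagent bottle is tipped by more than 0.4 rad (angle between reagent_bottle's own z axis and vertical above 0.4 rad).
It fails at once if a bystander is moved by more than 25 mm (distance of any of flask, tube_a, tube_b, marker, wash_bottle, plate from where it was at the start of the episode above 0.025 m).
It also fails if it takes over 64 s, if anything falls off the work surface, if the arm or the gripper's body presses on something with over 40 N, if the wrist force passes 120 N, or if a joint passes its speed limit or range.

## Working session

There is one attempt and no reset: what is moved stays moved. The work goes in short steps, each a Python script; the robot and the scene stay as the last script left them, time stands still between calls to the robot, and variables do not carry over. Pictures are saved under pics/ and viewed, at most 12 in all, crops included, and the job is handed in when it is done.

```bash
mkdir -p pics; cat > h.py <<'E'
import numpy as np, cv2
from workcell import arm, eoat, kin, grab_frame, camera_params
def snap(n,f):
    P=camera_params(n); im,d=grab_frame(n)
    cv2.imwrite(f'pics/{f}.png',im[:,:,::-1]); np.savez(f'pics/{f}.npz',im=im,d=d,**{k:np.array(v) for k,v in P.items()})
    return im,d,P
def load(f): 
    z=np.load(f'pics/{f}.npz'); return z['im'],z['d'],z
def pt(P,d,u,v,z=None):
    R=np.array(P['R']);t=np.array(P['t'])
    r=np.array([(u-P['cx'])/P['fx'],(v-P['cy'])/P['fy'],1.])
    if z is None: return R.T@(r*d[int(v),int(u)]-t)
    o=-R.T@t; w=R.T@r; return o+w*(z-o[2])/w[2]
def cloud(P,d):
    v,u=np.mgrid[:d.shape[0],:d.shape[1]]
    c=np.stack([(u-P['cx'])/P['fx']*d,(v-P['cy'])/P['fy']*d,d],-1)
    return (c-np.array(P['t']))@np.array(P['R'])
def down(a): # tool z down, tool y (closing) along world angle a
    y=np.array([np.cos(a),np.sin(a),0]);z=np.array([0,0,-1.]);return np.stack([np.cross(y,z),y,z],1)
E
python3 - <<'E'
from h import *
for n in('scene','side'): snap(n,n+'0')
print(arm.current_clock(),arm.current_ee_rot())
E
```

```text
0.1 [[ 9.07376183e-01  4.20319218e-01 -4.66920466e-04]
 [ 4.20319393e-01 -9.07374736e-01  1.64238221e-03]
 [ 2.66652974e-04 -1.68651423e-03 -9.99998542e-01]]
```

View pics/scene0.png

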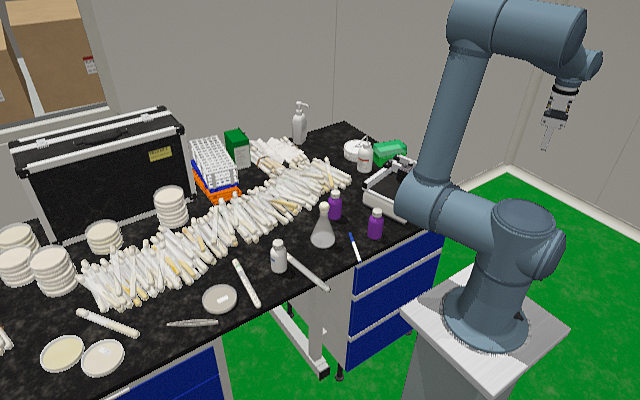

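View pics/side0.png

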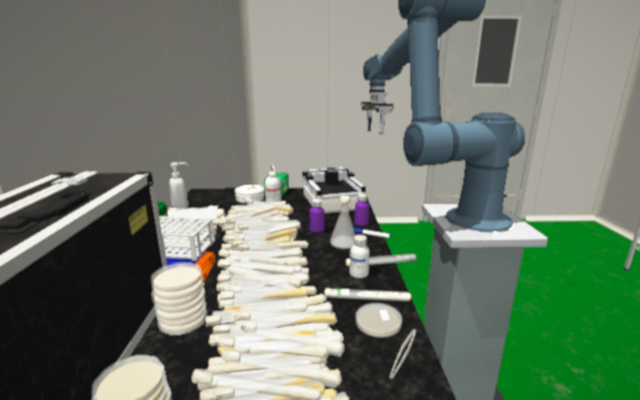

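Candidates in the scene picture: white bottle (279,255), purple look-alikes (335,205) and (376,223), white wash bottle (365,155), pump bottle (300,120). I choose the white one at (279,255). The shaker is near (395,185), partly hidden by the arm.

```bash
python3 - <<'E'
from h import *
im,d,P=load('scene0')
for n,u,v in [('cap',279,243),('body',279,262),('purpleA',335,205),('purpleB',376,223),('flask',322,240),('shaker',380,180),('tubeA',245,282),('tubeB',308,272),('marker',354,248),('plate',219,299)]:
    print(n,pt(P,d,u,v).round(3))
im2,d2,P2=load('side0')
for n,u,v in [('cap',359,240),('body',359,262),('key',332,175),('shaker',335,200)]: print(n,pt(P2,d2,u,v).round(3))
C=cloud(P,d)
m=(abs(C[...,0]-pt(P,d,279,262)[0])<.06)&(abs(C[...,1]-pt(P,d,279,262)[1])<.06)&(C[...,2]>.03)&(C[...,2]<.11)
q=C[m];print(q.min(0),q.max(0),q.mean(0)); 
t=q[q[:,2]>.092];print('captop',t.mean(0),len(t), (t.min(0)+t.max(0))/2)
a=cv2.resize(im[225:300,235:335],None,fx=4,fy=4,interpolation=2)
b=cv2.resize(im[140:215,330:430],None,fx=4,fy=4,interpolation=2)
cv2.imwrite('pics/c1.png',np.hstack([a,b])[:,:,::-1])
E
```

```text
cap [0.449 0.35  0.099]
body [0.436 0.36  0.043]
purpleA [0.538 0.087 0.062]
purpleB [0.394 0.038 0.064]
flask [0.456 0.196 0.027]
shaker [ 0.549 -0.115  0.077]
tubeA [0.445 0.465 0.017]
tubeB [0.376 0.302 0.02 ]
marker [0.387 0.126 0.011]
plate [0.431 0.549 0.016]
cap [0.461 0.366 0.098]
body [0.46  0.374 0.043]
key [ 0.498 -0.158  0.115]
shaker [ 0.492 -0.061  0.051]
[0.43054638 0.32768577 0.03061169] [0.47301457 0.37421788 0.10346692] [0.44597027 0.35588533 0.06933642]
captop [0.45395405 0.35190022 0.09831431] 81 [0.45508263 0.35068265 0.09787246]
```

View pics/c1.png

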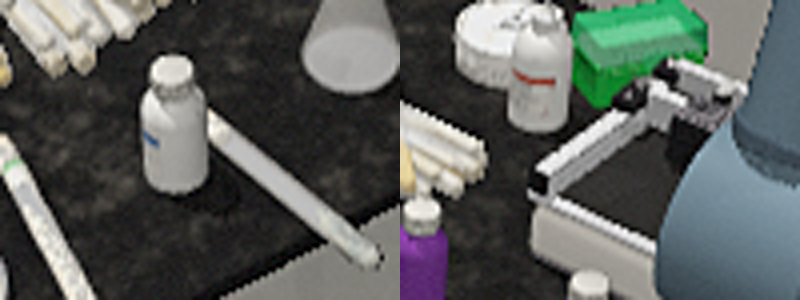

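The crop confirms the white screw-cap bottle with its blue label at about (0.455, 0.352), cap top at 98 mm. The shaker is partly visible, so I'll look at it from above with the wrist camera.

```bash
python3 - <<'E'
from h import *
p=np.array(arm.current_ee_pos()); arm.servo_line(p+[0,0,.2],vel=.3)
arm.move_ptp([.48,-.2,.42],down(np.pi/2 if 0 else -np.pi/2))
im,d,P=snap('wrist','w1'); snap('scene','scene1')
print(arm.current_clock(),arm.current_joints(), -np.array(P['R']).T@P['t'])
E
```

```text
2.6417 [-6.14421490e-01 -1.52118996e-01  1.54809312e+00 -7.70228907e-05
  1.74636873e+00  9.57589195e-01] [ 0.54760305 -0.19957872  0.62059641]
```

View pics/w1.png

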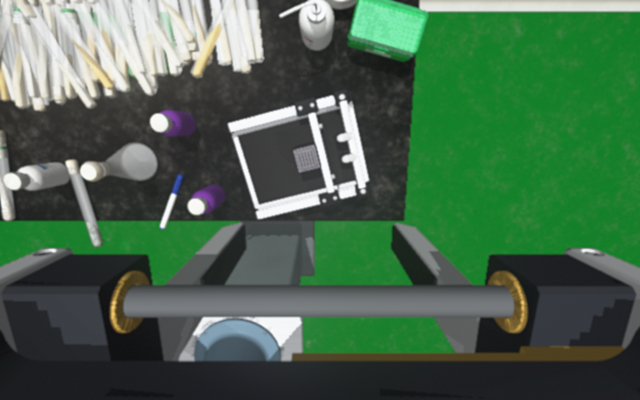

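From above, the rollers are at (344,137) and (348,158), the key at (306,158), and the free mat is to the left (+y). I'll enlarge this.

```bash
python3 - <<'E'
from h import *
im,d,P=load('w1')
cv2.imwrite('pics/c2.png',cv2.resize(im[88:222,222:374],None,fx=4,fy=4,interpolation=2)[:,:,::-1])
C=cloud(P,d)
for n,u,v,z in [('r1',344,137,.118),('r2',348,158,.118),('key',306,158,.14)]: print(n,pt(P,d,u,v).round(4),pt(P,d,u,v,z).round(4))
# key top by height
m=(C[...,2]>.128)&(C[...,2]<.15)&(abs(C[...,0]-.5)<.12)&(abs(C[...,1]+.2)<.15)
v,u=np.nonzero(m);print(len(v),u.mean(),v.mean(),C[m].mean(0),C[m].min(0),C[m].max(0))
E
```

```text
r1 [ 0.5342 -0.2424  0.1182] [ 0.5342 -0.2424  0.118 ]
r2 [ 0.499  -0.2503  0.1143] [ 0.4993 -0.2499  0.118 ]
key [ 0.5011 -0.1793  0.1359] [ 0.5015 -0.1795  0.14  ]
570 306.5140350877193 157.9298245614035 [ 0.50094234 -0.18010842  0.13379471] [ 0.47696379 -0.20231184  0.12802112] [ 0.52486892 -0.15763692  0.13857596]
```

View pics/c2.png

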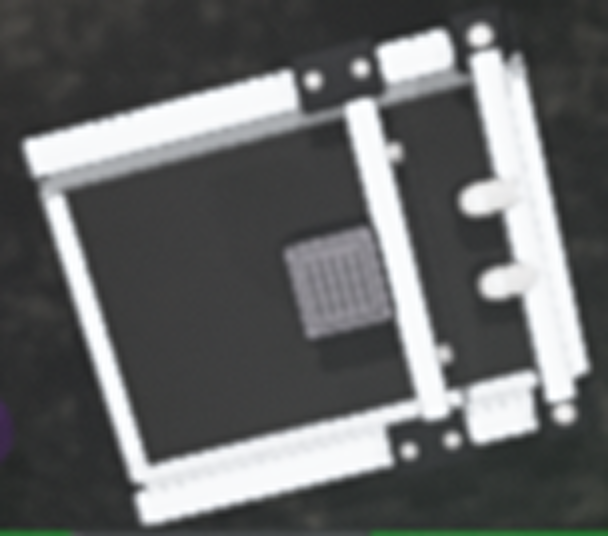

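```bash
python3 - <<'E'
from h import *
im,d,P=load('w1')
g=lambda x,y,z: pt(P,d,222+x/4,88+y/4,z)[:2]
deg=lambda v: np.degrees(np.arctan2(v[1],v[0])).round(2)
print('rail top', deg(g(25,145,.095)-g(450,30,.095))-90,'rail bot', deg(g(145,522,.095)-g(535,438,.095))-90)
r1,r2=g(477,200,.118),g(497,283,.118)
print('rollers',r1,r2,np.linalg.norm(r1-r2),deg(r1-r2))
print('xbar',deg(g(485,55,.116)-g(560,398,.116)))
print('bar',deg(g(365,100,.115)-g(435,412,.115)))
k=g(339.5,283.5,.14);print('key',k)
yaw=np.radians(13.3)
Y=np.array([-np.sin(yaw),np.cos(yaw)]);X=np.array([Y[1],-Y[0]])
rc=(r1+r2)/2; o=rc+.075*Y
print('o from rollers',o,'key in shaker',(k-o)@X,(k-o)@Y,'mat corners')
for a in [(25,145),(140,522)]: q=g(*a,.095); print(((q-o)@X).round(4),((q-o)@Y).round(4))
for a in [(450,30),(540,430)]: q=g(*a,.095); print(((q-o)@X).round(4),((q-o)@Y).round(4))
E
```

```text
rail top 14.370000000000005 rail bot 12.5
rollers [ 0.53256496 -0.23785995] [ 0.49804483 -0.24695011] 0.035696927232707676 14.75
xbar 13.95
bar 12.88
key [ 0.50007216 -0.18092144]
o from rollers [ 0.49805116 -0.16941662] key in shaker -0.0006798859097061511 -0.011661186845635935 mat corners
0.0847 0.1091
-0.0906 0.1081
0.0882 -0.08
-0.0905 -0.0822
```

```bash
cat >> h.py <<'E'
yaw=np.radians(13.6); Y=np.array([-np.sin(yaw),np.cos(yaw),0]); X=np.array([np.cos(yaw),np.sin(yaw),0])
rc=np.array([.5153,-.2424,0]); O=rc+.075*Y; RD=down(yaw)
def S(x,y,z): return O+x*X+y*Y+np.array([0,0,z])
def st(s=''): print(s,'t%.1f'%arm.current_clock(),np.round(arm.current_ee_pos(),4),'F',np.round(arm.current_wrist_force(),1),flush=True)
E
python3 - <<'E'
from h import *
eoat.move_gripper(0.0); st('closed')
k=np.array([.5001,-.1809,0])
arm.move_ptp(k+[0,0,.175],RD); st('above')
print(arm.servo_line(k+[0,0,.152],vel=.1))
st(); print(arm.servo_line(k+[0,0,.1395],vel=.02,f_stop=7.5)); st('pressed')
p=np.array(arm.current_ee_pos())
print(arm.servo_line(p+.062*Y,vel=.06,f_stop=9)); st('slid')
p=np.array(arm.current_ee_pos())
arm.servo_line(p+[0,0,.06],vel=.12); arm.servo_line(S(0,-.03,.40),vel=.3); st()
snap('wrist','w2')
E
```

```text
closed t4.1 [ 0.48 -0.2   0.42] F [ 0.4 -0.5  0.1]
above t5.6 [ 0.5005 -0.1812  0.1756] F [ 1.   0.3 -0.2]
False
 t6.0 [ 0.4999 -0.1808  0.1517] F [ 0.7 -0.6  0.3]
False
pressed t6.8 [ 0.5001 -0.1809  0.1396] F [ 0.7 -0.1 -0.3]
False
slid t8.0 [ 0.4857 -0.1209  0.1396] F [ 1.1 -0.3  0.2]
 t9.5 [ 0.5042 -0.1981  0.3977] F [ 0.   0.2 -0.2]
```

```bash
python3 -c "
import cv2;cv2.imwrite('pics/w2v.png',cv2.resize(cv2.imread('pics/w2.png')[0:260,160:480],None,fx=2.3,fy=2.3,interpolation=2))"
```

```text
(no output)
```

View pics/w2v.png

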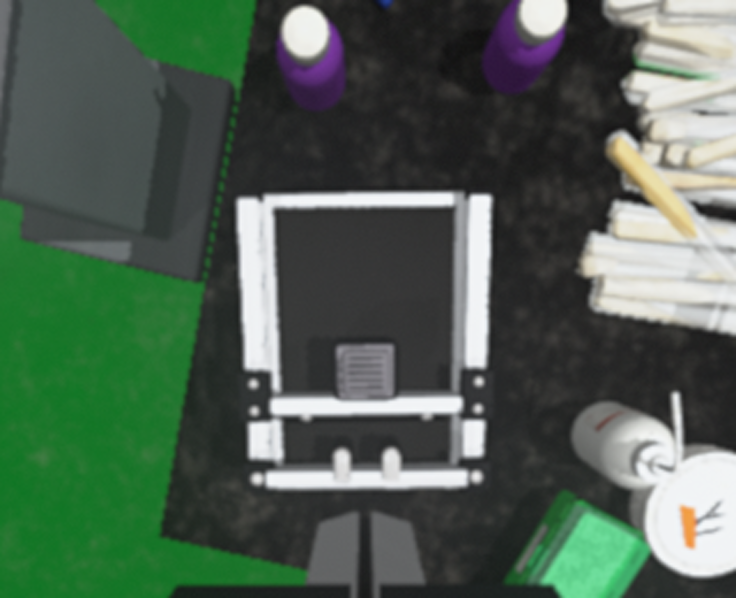

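```bash
python3 - <<'E'
from h import *
im,d,P=load('w2'); print(-P['R'].T@P['t'], P['R'][2])
g=lambda x,y,z=None: pt(P,d,160+x/2.3,y/2.3,z)
for n,x,y,z in [('key',365,372,.14),('r1',342,456,.118),('r2',392,456,.118),('matfar',365,270,.076),('railL',250,280,.095),('railR',480,280,.095),('railLfar',248,198,.095),('bar',310,405,.115)]:
    a,b=g(x,y),g(x,y,z); print(n,a.round(4),b.round(4))
for f,u,v,z in [('scene1',0,0,0)]: pass
im,d,P=load('scene0'); print('bottle by cap ray',pt(P,d,279,241,.1))
E
```

```text
[ 0.48914876 -0.13189133  0.59912381] [ 0.05236748 -0.22512369 -0.97292187]
key [ 0.5004 -0.1794  0.1366] [ 0.5003 -0.179   0.14  ]
r1 [ 0.4989 -0.2449  0.1166] [ 0.4989 -0.2446  0.118 ]
r2 [ 0.5345 -0.2364  0.1163] [ 0.5343 -0.236   0.118 ]
matfar [ 0.484  -0.1119  0.0741] [ 0.484 -0.112  0.076]
railL [ 0.4054 -0.1389  0.0953] [ 0.4053 -0.1389  0.095 ]
railR [ 0.5665 -0.0999  0.0934] [ 0.5662 -0.1     0.095 ]
railLfar [ 0.3929 -0.0847  0.0944] [ 0.393  -0.0847  0.095 ]
bar [ 0.468  -0.2138  0.1163] [ 0.4679 -0.214   0.115 ]
bottle by cap ray [0.45577288 0.3456712  0.1       ]
```

The position agrees (0.5003, -0.179) and the bar hasn't moved, so the closed fingertips stayed above the key. I'll probe lower under force control.

```bash
python3 - <<'E'
from h import *
k=np.array([.5002,-.1799,0]); print(arm.current_width(), np.round(arm.current_ee_rot(),3).tolist())
arm.move_ptp(k+[0,0,.155],RD); st('above')
for z in (.140,):
    arm.servo_line(k+[0,0,z],vel=.1)
st()
hit=arm.servo_line(k+[0,0,.120],vel=.02,f_stop=4); st(('contact',hit))
snap('side','s2')
E
```

```text
0.0005497647689349983 [[-0.236, 0.972, -0.004], [0.972, 0.236, 0.003], [0.003, -0.003, -1.0]]
above t10.5 [ 0.5012 -0.1804  0.1565] F [ 1.  -0.9 -0. ]
 t10.8 [ 0.5005 -0.1801  0.1406] F [-0.5 -0.2  0.6]
('contact', False) t11.9 [ 0.5003 -0.18    0.1202] F [ 0.6 -0.3  0.7]
```

```bash
python3 - <<'E'
from h import *
im,_,_=load('s2'); w,_,_=snap('wrist','w3')
a=cv2.resize(im[110:220,260:400],(700,550),interpolation=2)
cv2.imwrite('pics/s2v.png',a[:,:,::-1]); 
E
```

```text
(no output)
```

View pics/s2v.png

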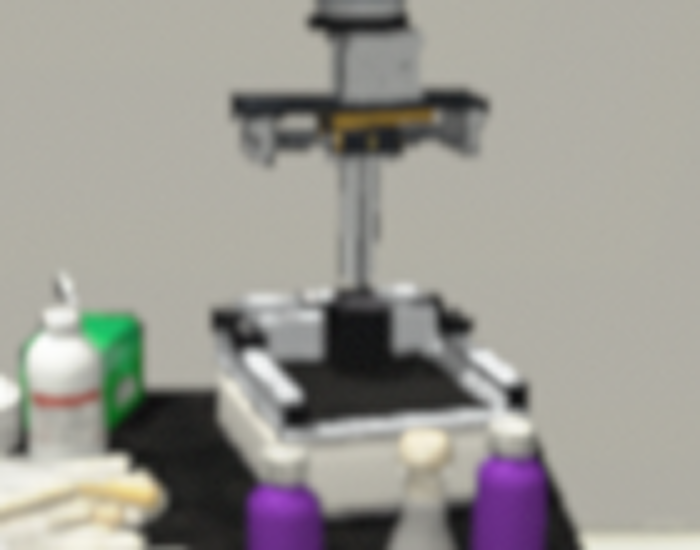

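```bash
python3 - <<'E'
from h import *
im,d,P=load('s2')
R,t=P['R'],P['t']
def proj(X): c=R@X+t; return (P['fx']*c[0]/c[2]+P['cx'],P['fy']*c[1]/c[2]+P['cy'])
for z in (.112,.12,.13,.14,.16): print(z,np.round(proj(np.array([.5003,-.18,z])),1))
im,d,P=load('w3'); R,t=P['R'],P['t']
print('w tip',proj(np.array([.5003,-.18,.112])),'keytop',proj(np.array([.5003,-.18,.14])))
cv2.imwrite('pics/w3v.png',cv2.resize(im[120:330,180:460],None,fx=2.8,fy=2.8,interpolation=2)[:,:,::-1])
st();print(np.round(arm.current_torque(),2),np.round(arm.current_joint_efforts(),1))
E
```

```text
0.112 [331.1 174.3]
0.12 [331.1 172.2]
0.13 [331.2 169.7]
0.14 [331.2 167.1]
0.16 [331.2 161.8]
w tip (np.float64(317.4871134630695), np.float64(223.26898346542535)) keytop (np.float64(317.4047608667439), np.float64(236.63703518149327))
 t12.0 [ 0.5003 -0.18    0.1202] F [0.4 0.4 0.3]
[-0.03 -0.05  0.02] [  0.  -30.9 -29.5   0.    0.1   0. ]
```

View pics/w3v.png

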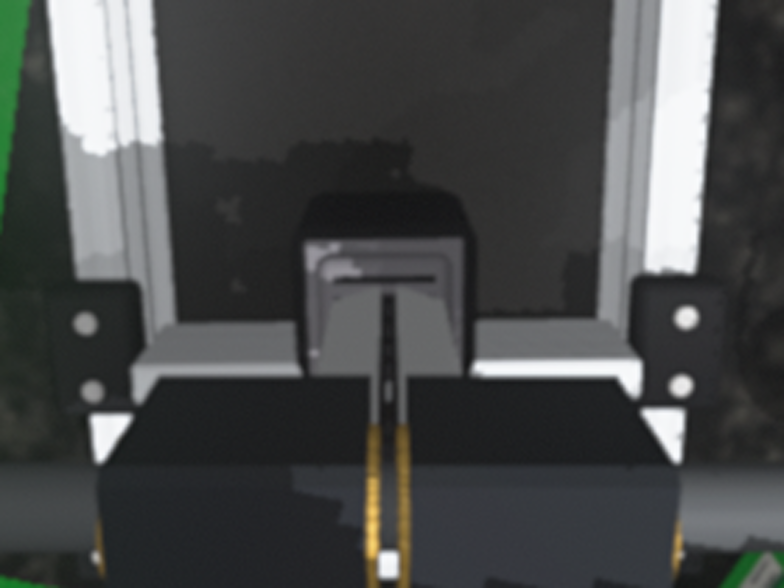

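```bash
python3 - <<'E'
from h import *
im,d,P=load('w3')
for x,y in [(315,250),(385,250),(455,250),(385,265),(312,320),(460,320),(385,215),(250,340),(550,340),(100,200),(670,200),(385,310),(350,310),(430,310),(350,340)]:
    print((x,y),pt(P,d,180+x/2.8,120+y/2.8).round(4), im[int(120+y/2.8),int(180+x/2.8)])
E
```

```text
(315, 250) [ 0.4803 -0.1682  0.1316] [147 145 152]
(385, 250) [ 0.4966 -0.1646  0.1302] [78 77 81]
(455, 250) [ 0.5127 -0.1602  0.132 ] [83 82 85]
(385, 265) [ 0.4846 -0.1133  0.3214] [82 81 85]
(312, 320) [ 0.4834 -0.1857  0.1314] [90 89 93]
(460, 320) [ 0.5185 -0.1773  0.1311] [72 71 75]
(385, 215) [ 0.4953 -0.1592  0.1168] [24 23 26]
(250, 340) [ 0.4671 -0.2085  0.0981] [103 105 107]
(550, 340) [ 0.5503 -0.1872  0.1011] [106 108 111]
(100, 200) [ 0.4173 -0.1791  0.0935] [169 172 175]
(670, 200) [ 0.5733 -0.1412  0.0947] [245 247 248]
(385, 310) [ 0.4984 -0.1718  0.1522] [35 35 37]
(350, 310) [ 0.4909 -0.172   0.1566] [103 104 105]
(430, 310) [ 0.5073 -0.1681  0.1563] [103 104 105]
(350, 340) [ 0.4915 -0.1714  0.1747] [103 104 105]
```

The depth readings put the closed fingertips at about z ≈ 0.14. That is well behind TCP+8 mm, so they were just above the key without touching it. I'll continue down under force control.

```bash
python3 - <<'E'
from h import *
k=np.array([.5002,-.1799,0])
hit=arm.servo_line(k+[0,0,.100],vel=.02,f_stop=3.5); st(('contact',hit))
if hit:
    p=np.array(arm.current_ee_pos()); z0=p[2]
    hit=arm.servo_line(p-[0,0,.006],vel=.02,f_stop=8); st(('press',hit))
E
```

```text
('contact', True) t12.5 [ 0.5005 -0.1802  0.114 ] F [-0.3 -0.5  7.2]
('press', False) t12.9 [ 0.5009 -0.1813  0.1097] F [-3.5 -0.7  9.3]
```

```bash
python3 - <<'E'
from h import *
p=np.array(arm.current_ee_pos()); p[2]=.1105
print(arm.servo_line(p+.062*Y,vel=.06,f_stop=9)); st('slid')
p=np.array(arm.current_ee_pos())
arm.servo_line(p+[0,0,.08],vel=.15); st()
im,d,P=snap('wrist','w4')
C=cloud(P,d); m=(C[...,2]>.126)&(C[...,2]<.145)&(abs(C[...,0]-.49)<.06)&(C[...,1]>-.21)&(C[...,1]<-.05)
q=C[m]; print(len(q),np.median(q,0),q.min(0),q.max(0))
E
```

```text
False
slid t14.1 [ 0.4858 -0.1217  0.1115] F [-4.8 -1.7  7.4]
 t14.8 [ 0.4852 -0.1213  0.1903] F [ 0.5 -0.3 -0.6]
1966 [ 0.4845035  -0.11756825  0.13512739] [ 0.4597108  -0.14393382  0.12601594] [ 0.51019487 -0.09645018  0.13881274]
```

The bar moved back about 61 mm and the key is now at (0.485, -0.119). Next is the bottle.

```bash
python3 - <<'E'
from h import *
p=np.array(arm.current_ee_pos()); arm.servo_line([p[0],p[1],.30],vel=.3)
b=np.array([.455,.351,0])
arm.move_ptp(b-.03*Y+[0,0,.30],RD); eoat.move_gripper(.094); st()
im,d,P=snap('wrist','w5')
C=cloud(P,d); m=(abs(C[...,:2]-b[:2]).max(-1)<.06)
for lo,hi in((.094,.106),(.03,.08)):
    q=C[m&(C[...,2]>lo)&(C[...,2]<hi)]; print(len(q),q.mean(0),q.min(0),q.max(0),(q.min(0)+q.max(0))/2)
E
python3 - <<'E'
import cv2
cv2.imwrite('pics/w5v.png',cv2.imread('pics/w5.png'))
E
```

```text
t18.4 [0.462  0.3218 0.3   ] F [0.5 0.5 0.4]
388 [0.45671187 0.35202221 0.09916715] [0.44143507 0.3370479  0.09448125] [0.47161606 0.36643265 0.1016066 ] [0.45652557 0.35174028 0.09804393]
402 [0.4554944  0.35609451 0.06906827] [0.43360304 0.32886836 0.03001531] [0.47980363 0.37513629 0.0760061 ] [0.45670333 0.35200232 0.0530107 ]
```

View pics/w5v.png

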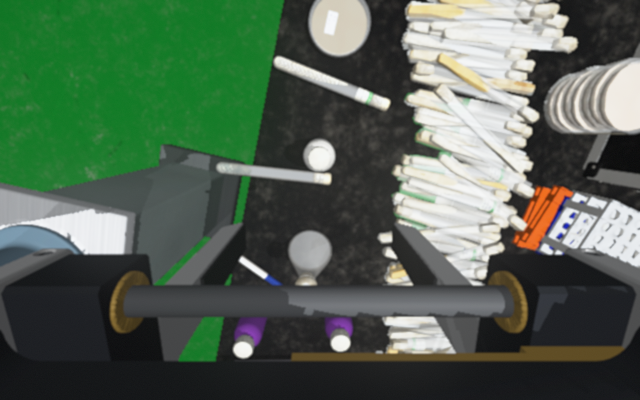

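The white bottle is at (319,155), which gives (0.457, 0.352). The tube end is close by at (327,180), but the fingers close left to right and stay above it.

```bash
python3 - <<'E'
from h import *
im,d,P=load('w5'); C=cloud(P,d)
b=np.array([.4567,.352,0]); a=(C-b)@X; c=(C-b)@Y
m=(abs(c)<.045)&(abs(a)<.1)&(abs(a)>.03)&(C[...,2]<.15); print('obst max z inner/outer',C[m&(abs(a)<.055)][:,2].max(),C[m][:,2].max())
for u,v in((238,226),(236,232),(400,230),(402,236)): print('tip',pt(P,d,u,v).round(3))
eoat.move_gripper(.07)
arm.servo_line(b+[0,0,.15],vel=.25); 
print(arm.servo_line(b+[0,0,.040],vel=.12,f_stop=5)); st()
eoat.move_gripper(.03); print(arm.current_width(),arm.current_grasp_force()); st('grip')
im,d,P=snap('wrist','w6')
E
```

```text
obst max z inner/outer 0.019835448363501332 0.02026731843203686
tip [0.412 0.321 0.329]
tip [0.413 0.32  0.338]
tip [0.507 0.343 0.335]
tip [0.507 0.342 0.343]
False
 t20.9 [0.4575 0.3524 0.041 ] F [-0.2  0.3  0.7]
0.04346466100345817 29.191105242171034
grip t21.4 [0.4565 0.352  0.0402] F [-1.7  0.   1.3]
```

The fingertips are actually about 25 mm behind the stated TCP, both open and closed, so this grip is up on the shoulder (43 mm wide). I'll open and regrasp about 28 mm lower.

```bash
python3 - <<'E'
from h import *
b=np.array([.4567,.352,0])
eoat.move_gripper(.07)
print(arm.servo_line(b+[0,0,.010],vel=.08,f_stop=5)); st()
im,d,P=snap('wrist','w6'); C=cloud(P,d)
m=(np.hypot(C[...,0]-b[0],C[...,1]-b[1])<.03)&(C[...,2]>.09)&(C[...,2]<.11)
print('cap top',m.sum(),C[m].mean(0) if m.any() else None)
eoat.move_gripper(.03); print(arm.current_width(),arm.current_grasp_force()); st('grip')
E
```

```text
False
 t22.6 [0.4563 0.3518 0.0093] F [-0.6 -0.2 -0.1]
cap top 1922 [0.45503568 0.35809714 0.09774016]
0.04541893089769137 29.9675812991336
grip t23.2 [0.4568 0.3521 0.0103] F [-0.6  0.1  1.9]
```

```bash
python3 - <<'E'
from h import *
p=np.array(arm.current_ee_pos()); arm.servo_line([p[0],p[1],.27],vel=.25)
arm.servo_line(S(0,-.035,.27),vel=.25); print(arm.current_width(),arm.current_grasp_force()); st('above')
arm.servo_line(S(0,-.035,.12),vel=.2)
print(arm.servo_line(S(0,-.035,.091),vel=.06,f_stop=4)); st('low')
hit=arm.servo_line(S(0,-.060,.091),vel=.02,f_stop=3); st(('roller',hit))
p=np.array(arm.current_ee_pos()); q=p-O; print('shaker xy',q@X,q@Y)
E
```

```text
0.04566118037876294 29.94709193240851
above t26.8 [ 0.506  -0.2028  0.27  ] F [ 0.7 -0.3 -0.9]
False
low t28.3 [ 0.5059 -0.2035  0.0908] F [ 0.3 -0.1 -1.5]
('roller', True) t29.0 [ 0.5083 -0.215   0.0902] F [ 0.1  0.6 -1.4]
shaker xy -0.0003307507994286821 -0.04674670237993928
```

```bash
python3 - <<'E'
from h import *
hit=arm.servo_line(S(0,-.060,.091),vel=.015,f_stop=5); st(('roller',hit))
arm.wait(.1);st();p=np.array(arm.current_ee_pos()); q=p-O; print('shaker xy',q@X,q@Y, 'Fy',np.dot(arm.current_wrist_force(),Y))
p=p+.0005*Y
hit=arm.servo_line([p[0],p[1],.080],vel=.015,f_stop=4); st(('mat',hit))
q=arm.current_ee_pos()-O; print('shaker xy',q@X,q@Y)
E
```

```text
('roller', True) t29.4 [ 0.5074 -0.2146  0.0887] F [-0.6  0.8 -0.8]
 t29.5 [ 0.5069 -0.2143  0.0881] F [ 0.4 -0.1 -0.7]
shaker xy -0.0015735148809367036 -0.04569474178354489 Fy -0.21230458478460143
('mat', True) t29.8 [ 0.507  -0.2141  0.0864] F [ 0.1 -0.4  3.3]
shaker xy -0.0014486971640689948 -0.04548304991681346
```

```bash
python3 - <<'E'
from h import *
def rep(s):
    q=arm.current_ee_pos()-O; print(s,'xy',(q@X).round(4),(q@Y).round(4),'Fy',np.dot(arm.current_wrist_force(),Y).round(2)); 
z=arm.current_ee_pos()[2]
arm.servo_line(S(0,-.0455,z+.002),vel=.02); arm.wait(.2); rep('lift')
for y in (-.047,-.048,-.049,-.050,-.051,-.052):
    arm.servo_line(S(0,y,z+.002),vel=.02); arm.wait(.1); rep(y)
    if np.mean([np.dot(arm.current_wrist_force(),Y) for _ in range(5)])>4: break
st()
E
```

```text
lift xy -0.0002 -0.0453 Fy -0.11
-0.047 xy -0.0 -0.0469 Fy 0.59
-0.048 xy 0.0 -0.0471 Fy 4.44
 t31.0 [ 0.5088 -0.2153  0.0882] F [-0.2  4.5 -0.6]
```

The bottle makes steady contact with the rollers at y = -0.047 (the frame is about 2 mm off). I'll set it down and let go.

```bash
python3 - <<'E'
from h import *
p=S(0,-.0470,0); 
hit=arm.servo_line([p[0],p[1],.080],vel=.015,f_stop=4); st(('mat',hit))
p=np.array(arm.current_ee_pos()); arm.servo_line(p+[0,0,.0003],vel=.02)
eoat.move_gripper(.07); st()
arm.servo_line(p+[0,0,.10],vel=.15); arm.servo_line(p+.05*Y+[0,0,.22],vel=.3); st()
eoat.move_gripper(0)
im,d,P=snap('wrist','w7'); C=cloud(P,d)
m=(np.hypot(C[...,0]-p[0],C[...,1]-p[1])<.04)&(C[...,2]>.165)&(C[...,2]<.185)
q=C[m].mean(0);print('cap',m.sum(),q,((q-O)@X).round(4),((q-O)@Y).round(4))
m=(C[...,2]>.133)&(C[...,2]<.145)&(abs((C-O)@X)<.05)&(abs((C-O)@Y-.05)<.04)
q=C[m];print('key',len(q),np.median(q,0),(np.median(q,0)-O)@X,(np.median(q,0)-O)@Y)
cv2.imwrite('pics/w7v.png',cv2.resize(im[60:400,160:480],None,fx=1.7,fy=1.7)[:,:,::-1])
E
```

```text
('mat', True) t31.3 [ 0.5088 -0.215   0.0864] F [-0.   0.2  4.5]
 t32.2 [ 0.5088 -0.215   0.0867] F [0.1 0.4 0.5]
 t33.6 [ 0.4966 -0.1661  0.3048] F [ 1.  -0.2 -0.1]
cap 61 [ 0.50644279 -0.20205719  0.17124994] 0.0009 -0.0337
key 594 [ 0.48510731 -0.12055746  0.13631037] -0.0006958056178564792 0.05052577284076495
```

View pics/w7v.png

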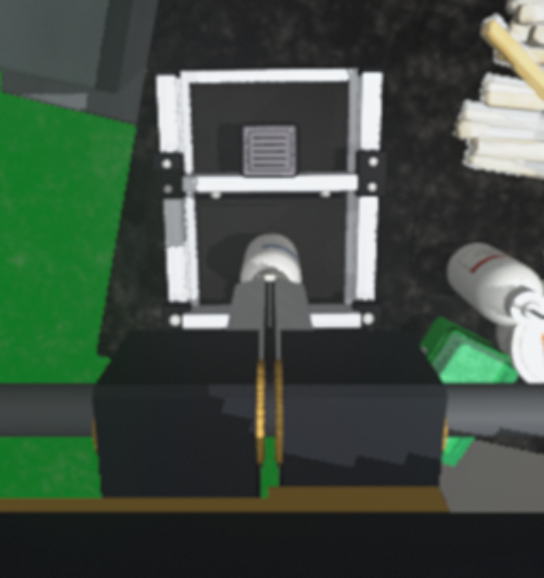

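The bottle stands at the rollers and the key is at (0.485, -0.120). Now to press and slide the bar up.

```bash
python3 - <<'E'
from h import *
k=np.array([.4850,-.1203,0])
arm.servo_line(k+[0,0,.22],vel=.3); arm.servo_line(k+[0,0,.125],vel=.15)
hit=arm.servo_line(k+[0,0,.105],vel=.02,f_stop=4); st(('contact',hit))
p=np.array(arm.current_ee_pos()); 
arm.servo_line([k[0],k[1],.1105],vel=.02); arm.wait(.1); st('pressed')
c=np.array([k[0],k[1],.1105])
def F(): 
    f=[]
    for _ in range(4): arm.wait(.02); f.append(arm.current_wrist_force())
    return np.mean(f,0)
arm.servo_line(c-.026*Y,vel=.05); f0=F(); q=arm.current_ee_pos()-O; print('26',(q@Y).round(4),f0.round(1),(f0@Y).round(2))
for s in np.arange(.028,.041,.001):
    arm.servo_line(c-s*Y,vel=.02); f=F(); q=arm.current_ee_pos()-O; print(s.round(4),(q@Y).round(4),f.round(1),(f@Y).round(2))
    if (f-f0)@Y>3.5: break
E
```

```text
('contact', True) t36.6 [ 0.4851 -0.1204  0.1139] F [-2.  -0.5  6.6]
pressed t37.0 [ 0.4854 -0.121   0.1117] F [-3.5 -0.6  7.5]
26 0.0238 [-1.7 -0.5  7.6] -0.14
0.028 0.0218 [-1.5 -0.6  7.1] -0.27
0.029 0.0208 [-2.  -0.2  7.1] 0.24
0.03 0.0198 [-1.9 -0.4  7.8] 0.1
0.031 0.019 [-1.8  0.2  7.5] 0.58
0.032 0.0181 [-1.9  0.7  7.5] 1.14
0.033 0.0172 [-1.7  0.2  7.2] 0.61
0.034 0.0163 [-1.7  0.5  7.5] 0.9
0.035 0.0153 [-1.8  1.1  7.6] 1.5
0.036 0.0146 [-1.9  1.8  7.5] 2.24
0.037 0.0144 [-2.3  3.5  8.1] 3.93
```

The hard stop is at y = 0.0145 (bar about 0.030), with first touch about 4 mm earlier, as expected. I'll back off about 1 mm and let go.

```bash
python3 - <<'E'
from h import *
c=np.array([.4850,-.1203,.1105])
arm.servo_line(c-.0348*Y,vel=.02); arm.wait(.2); st(); print((arm.current_ee_pos()-O)@Y)
p=np.array(arm.current_ee_pos()); arm.servo_line(p+[0,0,.012],vel=.03); arm.wait(.2); st('up')
arm.servo_line(p+[0,0,.12],vel=.2); arm.servo_line(S(0,.03,.34),vel=.3)
eoat.move_gripper(.09)
arm.wait(.3); st()
im,d,P=snap('wrist','w8'); C=cloud(P,d)
y=(C-O)@Y;x=(C-O)@X
m=(abs(x)<.03)&(y<-.02)&(y>-.075)&(C[...,2]>.168)&(C[...,2]<.185); q=C[m]
print('cap',len(q),q.mean(0),(x[m].min()+x[m].max())/2,(y[m].min()+y[m].max())/2)
m=(abs(x)<.03)&(abs(y-.015)<.03)&(C[...,2]>.133)&(C[...,2]<.145);print('key',m.sum(),np.median(C[m],0),np.median(x[m]),np.median(y[m]))
cv2.imwrite('pics/w8v.png',cv2.resize(im[40:340,180:480],None,fx=2,fy=2)[:,:,::-1])
E
```

```text
t41.4 [ 0.4938 -0.1544  0.1118] F [-1.7  1.1  7.8]
0.015572143785862556
up t42.2 [ 0.4936 -0.1543  0.1235] F [0.4 0.8 0.3]
 t45.1 [ 0.4906 -0.1404  0.34  ] F [-0.1 -1.  -0.7]
cap 411 [ 0.50907938 -0.21393416  0.17492839] 0.0002711552795105149 -0.04658232653260132
key 490 [ 0.49361915 -0.15195657  0.13933464] 0.0001594858326949959 0.0178585868171906
```

View pics/w8v.png

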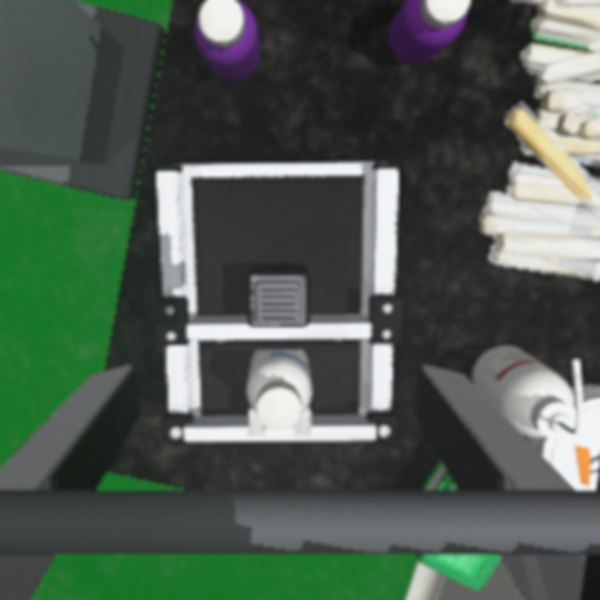

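The cap-to-key distance is 64.4 mm, which implies the cushion is pressed in about 2–3 mm. The key is up at z = 0.139 and the bottle is upright at the rollers.

```bash
python3 -c "
from h import *
print(arm.hand_in()); st()"
```

```text
the job is handed in; nothing more can be done
None
the job is handed in; nothing more can be done
```

I handed the job in with the bottle standing upright against both rollers, the cushion pressed in about 2 mm by my measurement and the release up so the bar is locked; the hand-in call returned no verdict.

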